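# Turn over the cover for inspection

## Task

One of the two round grey covers on the inspection bench lies with its plain flat face up and its boss hidden underneath. Pick up the spatula by its handle, slip the blade under that cover's rim and flip it over so that it lies flat on the bench, close to where it was, with the boss up; then lay the spatula down flat on the bench, clear of both covers, and let go. Only the spatula may touch the cover, never the gripper or arm, and leave the other cover where it is.

Things in the scene. Friction and masses are not known exactly. Their poses are not given: they have to be found in the camera images.
- spatula_grip (a point): Centre of the spatula's wooden handle, 29 mm above the bench. x runs from handle to blade (at the start roughly along +y), z up. Handle 100 mm long (x -55 to 45 mm), 20 wide, 22 tall, underside 18 mm up; a heel under its rear end (x -55 to -43) keeps it level. A bent steel neck leads down to the blade. Blade and heel undersides are level, so it lies flat; 120 g.
- spatula_tip (a point): Middle of the front edge of the spatula's flat steel blade, half-way through its thickness; 150 mm ahead of and 28 mm below spatula_grip, same axes. Blade 75 mm long, 60 mm wide, 2.5 mm thick.
- cover_center (a point): Cover to turn over, loose rigid grey plastic: disc 96 mm across, 5 thick, with a round boss 48 across, 12 tall amid one face; 130 g. This point is on its axis, half-way up its 17 mm. z points from boss to plain face: up at the start (boss beneath, so the rim overhangs it 24 mm all round, 12 mm above the bench), down when turned.
- other_center (a point): The other cover, same size, already boss up, nearer or farther than the first. This point is on its axis, half-way up (8.5 mm); z points from the flat face (beneath) to the boss (up). Unlisted and fixed: an open blue parts bin 60 mm tall at the left (y above 0.32) and a steel pot of pens, 150 mm tall, at the right (y below -0.42).
There are look-alikes about, which are no part of the job. What is shaped like the part that bears spatula_grip but blue is not meant.

How it is judged:
By the outcome, as a careful person would: the job done as asked, in the order asked, and still so for the second after the job is handed in, with the robot touching nothing.
It also fails if it takes over 54 s, if anything falls off the work surface, if the arm or the gripper's body presses on something with over 40 N, if the wrist force passes 120 N, or if a joint passes its speed limit or range.

## Robot

A 6-joint arm with a two-finger parallel gripper is mounted at the origin on the work surface. World frame = base frame: x ahead of the robot, y to its left, z up, the work surface at z = 0. Lengths are in mm, angles in rad, forces in N, time in s.
With the tool pointing down it reaches from about 250 to 725 mm from the base axis. Payload 9.7 kg.
Tool frame: the origin (TCP) lies midway between the tips of the shut fingers; the grasp point (between the pads) lies 19 mm behind it (robot.grasp_offset is the distance from the TCP to the grasp point, in mm); x points along the fingers, y is the direction in which the jaws open and shut, and the axes are right-handed (so a half turn about x gives the same grasp; the last joint's range is limited). The gripper opens to 85 mm and grips with 20 to 120 N. Pads are 22 mm wide; open, the fingers measure 114 mm over their backs; the gripper's body (76 mm by 85 mm) begins 54 mm behind the grasp point. The pads swing forward as they close: fully open they stand 13 mm farther back than shut.
Start: joints at [1.16, 0.087, 0.176, 1.66, 0, 1.571], TCP at [219.636, 504.239, 231.284] pointing down, gripper open.
Joint ranges: [-3.13, 3.13], [-0.85, 1.81], [-1.15, 1.24], [-2.2, 2.28], [-1.44, 1.52], [-3.14, 3.14]. Speed limits (rad/s): [2.22, 2.22, 2.57, 3.14, 3.14, 3.14].

## Interface

Orientations are given as a 3x3 rotation matrix whose columns are the frame's x, y, z axes.
In Python, from plant import robot, capture, calibration gives the robot as it stands.
- The arm moves only by the tool step_arm, never from a script. Its argument "rows" is a list that holds one entry, the list of rows, each a list of 7 numbers: the turn, a rotation vector about the tool's x, y, z in degrees, then the shift along the tool's x, y, z in mm, then the finger opening in mm, from 0 to 85.4. A call has 1 to 20 rows; each row shifts and turns the pose as measured when the row begins, along the tool's axes as they then stand; what a row does not reach is not made up. A row lasts 1/12 s, in which the tool goes at most 41.7 mm and 7.16 degrees, less where a joint would pass 70% of its speed; a pose out of reach is approached as far as the arm can. A call with a gripper value outside its range is refused whole. The fingers move at their own pace and stop on an object; "newtons" is the grip in N (left out, the last holds). Time passes only in rows, so rows that do not move let the fingers close. It gives the time, the measured TCP pose, the force and the opening at its end, in the units of the state.
- robot.state(): the state, without advancing time (a new reading comes with each control period).
- capture(name): name is "scene" or "top"; returns (picture, depth): 400x640x3 uint8, red, green, blue; 400x640 float32, mm along the optical axis (not along the pixel's ray), 0 where there is no reading.
- calibration(name): a dict with "mtx" (3x3 intrinsics, pixels), "extrinsics" (4x4, takes a point from camera to world coordinates). Camera axes: x right, y up, looking along -z (the intrinsics and any distortion apply to the point x, -y, -z); pixel columns grow to the right and rows downward; lengths in mm; the calibration is good to about 2 mm. A picture is of the moment at which its call begins. calibration takes no time and is no camera call.
- robot.close_job(): hands the job in, once; it reports no verdict.
The state is a dict: "t": time; "joint_positions": joint angles; "joint_vel": joint speeds; "joint_torque": joint torques, N m; "tcp_pos": TCP position; "eef_rot": TCP orientation; "force": force on the tool from outside, world axes, zero at the start; "ft_torque": the same for the moment, N m; "grip_width": opening from 0.0 (shut) to 1.0 (fully open).
Only numpy, scipy, OpenCV 4.12 (cv2) and the standard library are available. Lean on these libraries where they do the work, as an engineer would, in place of code of your own. Each camera call takes 0.05 s, during which the arm holds its last target. There are 200 camera calls.

## Working session

There is one attempt and no reset: what is moved stays moved. The work goes in short steps, Python scripts to look and compute and a tool call to move; the robot and the scene stay as the last step left them, time stands still between calls to the robot, and variables do not carry over. Pictures are saved under pics/ and viewed, about 8 in all and at most 12, crops included, and the job is handed in when it is done.

Besides the shell and the picture viewer there is one more tool, called after "Request:" as name(argument=value, ...), one argument or row to a line, values as JSON. step_arm: Moves the arm, as the interface text tells. Its arguments: {"type":"object","properties":{"rows":{"type":"array","items":{"type":"array","items":{"type":"array","items":{"type":"number"}}}},"newtons":{"type":"number"}},"required":["rows"]}

```bash
mkdir -p pics; ls; cat > h.py <<'E'
import numpy as np, cv2
from plant import robot, capture, calibration
def snap(n,f):
    p,d=capture(n); cv2.imwrite('pics/'+f,p[:,:,::-1]); np.savez('pics/'+f+'.npz',p=p,d=d); return p,d
def ray(n,u,v,z):
    c=calibration(n);K=c['mtx'];E=c['extrinsics']
    d=np.array([(u-K[0,2])/K[0,0],-(v-K[1,2])/K[1,1],-1.]); w=E[:3,:3]@d; o=E[:3,3]
    return o+w*(z-o[2])/w[2]
def cloud(n,d):
    c=calibration(n);K=c['mtx'];E=c['extrinsics']
    v,u=np.mgrid[:d.shape[0],:d.shape[1]]
    P=np.stack([(u-K[0,2])/K[0,0]*d,-(v-K[1,2])/K[1,1]*d,-d],-1)
    return P@E[:3,:3].T+E[:3,3]
E
python3 - <<'E'
from h import *
print({k:(v if not hasattr(v,'round') else v.round(3).tolist()) for k,v in calibration('top').items()})
a,_=snap('top','t0.png'); b,_=snap('scene','s0.png'); 
print(robot.state())
E
```

```text
pics
{'mtx': [[477.297, 0.0, 320.446], [0.0, 477.297, 206.62], [0.0, 0.0, 1.0]], 'extrinsics': [[-0.016, 0.993, -0.115, 440.207], [-1.0, -0.015, 0.003, -158.856], [0.001, 0.115, 0.993, 1212.176], [0.0, 0.0, 0.0, 1.0]]}
{'t': 0.1, 'joint_positions': array([1.16001483e+00, 8.74457945e-02, 1.75224509e-01, 1.65978939e+00,
       1.05593699e-05, 1.57079729e+00]), 'joint_vel': array([ 0.00075117,  0.00117591,  0.00073198,  0.00019029, -0.0007627 ,
       -0.00028577]), 'joint_torque': array([ 7.56826539e-04, -5.21564376e+01,  4.65651798e+01,  1.60809082e-02,
        6.71413636e-05, -1.31904523e-05]), 'tcp_pos': array([219.54891076, 504.06802843, 230.6372868 ]), 'eef_rot': array([[-4.94600870e-04,  3.99326520e-01,  9.16808642e-01],
       [-1.10910698e-03,  9.16807971e-01, -3.99326826e-01],
       [-9.99999263e-01, -1.21434626e-03, -1.05581900e-05]]), 'force': array([ 1.01282561, -0.18024969,  0.5557841 ]), 'ft_torque': array([ 0.02235679, -0.05445884,  0.00183551]), 'grip_width': 1.0004564191656629}
```

View pics/t0.png

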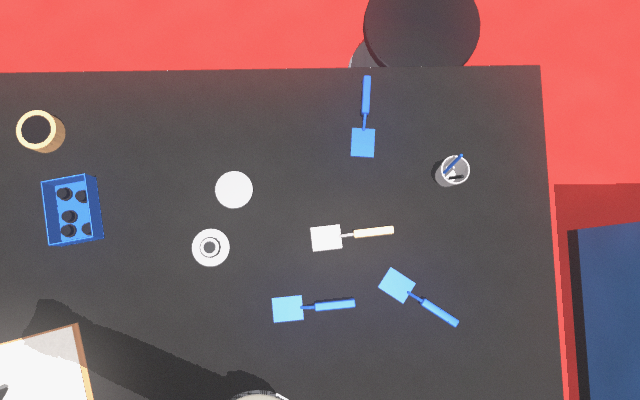

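View pics/s0.png

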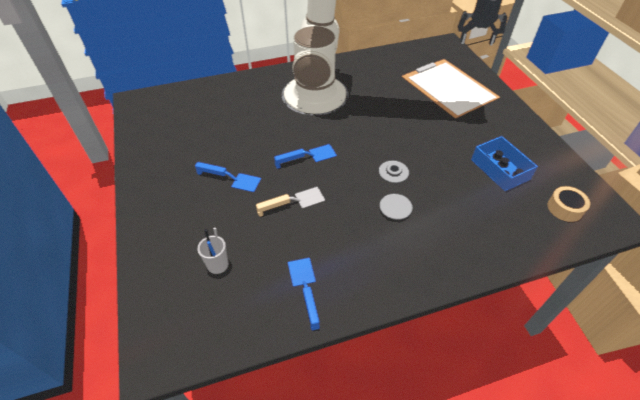

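The top view shows the plain-face cover at (234,189) and the boss-up cover at (210,247). The wooden-handled spatula has its blade at (326,238) and its handle at (374,232). The scene view agrees, and the blue spatulas are decoys.

```bash
python3 - <<'E'
from h import *
for n,f in (('top','t0'),('scene','s0')):
    p=np.load(f'pics/{f}.png.npz'); d=p['d'];p=p['p']; C=cloud(n,d); hsv=cv2.cvtColor(p,cv2.COLOR_RGB2HSV)
    g=((hsv[...,1]<40)&(hsv[...,2]>110)).astype(np.uint8)
    w=((hsv[...,0]<28)&(hsv[...,0]>8)&(hsv[...,1]>50)&(hsv[...,2]>120)).astype(np.uint8)
    for nm,m in(('grey',g),('wood',w)):
        k,L,s,c=cv2.connectedComponentsWithStats(m)
        for i in range(1,k):
            if 150<s[i,4]<3000:
                cn=max(cv2.findContours((L==i).astype(np.uint8),0,1)[0],key=len)
                r=cv2.minAreaRect(cn); q=C[(L==i)&(d>0)]
                if len(q)==0 or q[:,2].max()>200: continue
                print(n,nm,c[i].round(1),s[i,4],'rect',np.round(r[0],1),np.round(r[1],1),'med',np.median(q,0).round(0),'z',np.percentile(q[:,2],[5,95]).round(1))
                for z in (0,2,17,40): print('   z',z,ray(n,*r[0],z).round(1), 'box' , [ray(n,*b,z)[:2].round(0).tolist() for b in cv2.boxPoints(r)] if r[1][0]/r[1][1]<20 else '')
E
```

```text
top grey [362.7  59.7] 301 rect [359.5  61.4] [25.7 25.5] med [1282. -354. -719.] z [-728.4 -709.6]
   z 0 [ 966.5 -271.6    0. ] box [[980.0, -226.0], [1015.0, -285.0], [953.0, -318.0], [918.0, -259.0]]
   z 2 [ 965.6 -271.5    2. ] box [[979.0, -225.0], [1014.0, -284.0], [952.0, -317.0], [918.0, -259.0]]
   z 17 [ 959.1 -270.1   17. ] box [[972.0, -225.0], [1007.0, -283.0], [946.0, -315.0], [912.0, -257.0]]
   z 40 [ 949.1 -267.9   40. ] box [[962.0, -223.0], [996.0, -280.0], [936.0, -312.0], [903.0, -255.0]]
top grey [452.3 171.5] 720 rect [452.  170.5] [31. 34.] med [ 656. -489.   60.] z [ 2.  92.8]
   z 0 [ 669.2 -502.9    0. ] box [[711.0, -461.0], [709.0, -549.0], [628.0, -545.0], [629.0, -457.0]]
   z 2 [ 668.9 -502.3    2. ] box [[710.0, -460.0], [709.0, -548.0], [628.0, -544.0], [629.0, -457.0]]
   z 17 [ 666.  -498.1   17. ] box [[707.0, -457.0], [706.0, -543.0], [625.0, -539.0], [627.0, -453.0]]
   z 40 [ 661.7 -491.6   40. ] box [[702.0, -451.0], [700.0, -536.0], [622.0, -532.0], [623.0, -447.0]]
top grey [233.4 189.4] 1163 rect [233.  189.5] [37. 38.] med [626.  58.  17
[... 8509 characters left out ...]
 z 17 [ 499.8 -289.6   17. ] box [[489.0, -345.0], [459.0, -237.0], [510.0, -233.0], [538.0, -339.0]]
   z 40 [ 518.8 -292.3   40. ] box [[509.0, -347.0], [479.0, -241.0], [529.0, -237.0], [556.0, -341.0]]
scene wood [558.8 277.5] 213 rect [561.9 278.7] [13.9 25.3] med [ 745.  907. -683.] z [-739.4 -490.4]
   z 0 [981.2 385.2   0. ] box [[963.0, 354.0], [962.0, 432.0], [999.0, 416.0], [1000.0, 340.0]]
   z 2 [981.9 383.6   2. ] box [[963.0, 353.0], [963.0, 430.0], [1000.0, 414.0], [1000.0, 339.0]]
   z 17 [987.  371.8  17. ] box [[969.0, 341.0], [968.0, 418.0], [1005.0, 402.0], [1005.0, 327.0]]
   z 40 [994.8 353.8  40. ] box [[977.0, 324.0], [976.0, 399.0], [1012.0, 383.0], [1012.0, 310.0]]
```

```bash
python3 - <<'E'
from h import *
for n,f in (('top','t0'),('scene','s0')):
    p=np.load(f'pics/{f}.png.npz'); d=p['d'];p=p['p']; C=cloud(n,d)
    hsv=cv2.cvtColor(p,cv2.COLOR_RGB2HSV)
    nb=~((hsv[...,0]>90)&(hsv[...,0]<130)&(hsv[...,1]>80))
    roi=(d>0)&nb&(C[...,0]>440)&(C[...,0]<590)&(C[...,1]>-400)&(C[...,1]<-100)
    bright=hsv[...,2]>120
    w=roi&(C[...,2]>30)&bright; q=C[w][:,:2]; r=cv2.minAreaRect(q.astype(np.float32)); print(n,'handle',r,np.median(C[w],0).round(1))
    b=roi&(C[...,2]<9)&bright&(C[...,1]>-225); q=C[b][:,:2]; r=cv2.minAreaRect(q.astype(np.float32)); print(n,'blade',r)
    m=b.astype(np.uint8); r=cv2.minAreaRect(max(cv2.findContours(m,0,1)[0],key=len)); print('  px',r,[ray(n,*x,2.5)[:2].round(1) for x in cv2.boxPoints(r)])
E
```

```text
top handle ((513.4342651367188, -287.24078369140625), (20.22740936279297, 106.82785034179688), 5.7191009521484375) [ 513.4 -290.4   39. ]
top blade ((501.8806457519531, -179.10667419433594), (63.869712829589844, 87.55670166015625), 5.677928447723389)
  px ((327.6646423339844, 237.48170471191406), (25.178390502929688, 34.5650749206543), 83.6598129272461) [array([ 529.1, -132.5]), array([ 537.5, -219.9]), array([ 474. , -225.5]), array([ 465.7, -138.7])]
scene handle ((511.6029968261719, -287.34228515625), (23.41617774963379, 108.13119506835938), 5.635787487030029) [ 515.5 -291.6   38.9]
scene blade ((498.2679138183594, -176.5310516357422), (68.87937927246094, 89.09716796875), 4.492684841156006)
  px ((308.79998779296875, 196.90000915527344), (16.76007080078125, 28.144269943237305), 71.56504821777344) [array([ 470.6, -218.3]), array([ 460.8, -127.7]), array([ 528.3, -132.5]), array([ 536.6, -220.3])]
```

```bash
cat >> h.py <<'E'
from scipy.spatial.transform import Rotation as R
def tool(yaw,pitch=0):
    """spatula heading yaw (deg, of blade direction minus 90), pitch>0 = tip up"""
    s,c=np.sin(np.radians(yaw)),np.cos(np.radians(yaw))
    M=np.array([[0,c,s],[0,s,-c],[-1.,0,0]])
    return M@R.from_euler('y',pitch,degrees=True).as_matrix()
def plan(wps,op,vmax=38,wmax=6.8,start=None):
    """wps: list of (pos,rot,n or None)"""
    s=robot.state() if start is None else None
    p,M=(np.array(s['tcp_pos']),np.array(s['eef_rot'])) if s else start
    out=[]
    for q,N,n in wps:
        q=np.array(q,float); rv=R.from_matrix(M.T@N).as_rotvec(degrees=True)
        n=n or int(max(1,np.ceil(np.linalg.norm(q-p)/vmax),np.ceil(np.linalg.norm(rv)/wmax)))
        dp=(q-p)/n
        for i in range(n):
            out.append([*np.round(rv/n,1).tolist(),*np.round(M.T@dp,1).tolist(),op]); M=M@R.from_rotvec(rv/n,degrees=True).as_matrix()
        p,M=q,N
    print(len(out),str(out).replace(' ','').replace('.0,',','))
    return p,M
E
python3 - <<'E'
from h import *
M=tool(5.7); print(tool(5.7,10).round(2))
plan([((512.5,-284,110),M,None)],85)
E
```

```text
[[-0.02  1.    0.1 ]
 [ 0.17  0.1  -0.98]
 [-0.98  0.   -0.17]]
23 [[2.6,0,0,5.3,-26.3,25.4,85],[2.6,0,0,5.3,-25.1,26.5,85],[2.6,0,0,5.3,-23.9,27.7,85],[2.6,0,0,5.3,-22.6,28.7,85],[2.6,0,0,5.3,-21.2,29.8,85],[2.6,0,0,5.3,-19.8,30.7,85],[2.6,0,0,5.3,-18.4,31.6,85],[2.6,0,0,5.3,-16.9,32.4,85],[2.6,0,0,5.3,-15.4,33.1,85],[2.6,0,0,5.3,-13.9,33.8,85],[2.6,0,0,5.3,-12.3,34.4,85],[2.6,0,0,5.3,-10.7,35,85],[2.6,0,0,5.3,-9.1,35.4,85],[2.6,0,0,5.3,-7.4,35.8,85],[2.6,0,0,5.3,-5.8,36.1,85],[2.6,0,0,5.3,-4.1,36.3,85],[2.6,0,0,5.3,-2.4,36.5,85],[2.6,0,0,5.2,-0.7,36.5,85],[2.6,0,0,5.2,0.9,36.5,85],[2.6,0,0,5.2,2.6,36.5,85],[2.6,0,0,5.2,4.3,36.3,85],[2.6,0,0,5.2,6,36.1,85],[2.6,0,0,5.2,7.6,35.7,85]]
```

Request:
step_arm(
  rows=[
    [[2.6, 0, 0, 5, -26, 25, 85], [2.6, 0, 0, 5, -25, 26, 85], [2.6, 0, 0, 5, -24, 28, 85], [2.6, 0, 0, 5, -23, 29, 85], [2.6, 0, 0, 5, -21, 30, 85], [2.6, 0, 0, 5, -20, 31, 85], [2.6, 0, 0, 5, -18, 32, 85], [2.6, 0, 0, 5, -17, 32, 85], [2.6, 0, 0, 5, -15, 33, 85], [2.6, 0, 0, 5, -14, 34, 85], [2.6, 0, 0, 5, -12, 34, 85], [2.6, 0, 0, 5, -11, 35, 85], [2.6, 0, 0, 5, -9, 35, 85], [2.6, 0, 0, 5, -7, 36, 85], [2.6, 0, 0, 5, -6, 36, 85], [2.6, 0, 0, 5, -4, 36, 85], [2.6, 0, 0, 5, -2, 36, 85], [2.6, 0, 0, 5, -1, 36, 85], [2.6, 0, 0, 5, 1, 36, 85], [2.6, 0, 0, 5, 3, 36, 85]],
  ],
)

```text
t: 1.77
tcp_pos: [470.8, -208.8, 121.2]
eef_rot: [[-0.003, 0.976, 0.217], [-0.005, 0.217, -0.976], [-1.0, -0.004, 0.004]]
force: [1.0, 0.1, 1.2]
grip_width: 0.999
```

```bash
python3 - <<'E'
from h import *
print(robot.state()['t'])
M=tool(5.7)
plan([((512.5,-284,80),M,None),((512.5,-284,10),M,3)],85)
E
```

```text
1.7667
6 [[2.3,0.1,0.1,13.8,8.2,27.4,85],[2.3,0.1,0.1,13.8,9.3,27.1,85],[2.3,0.1,0.1,13.8,10.3,26.7,85],[0,0,0,23.3,0,0,85],[0,0,0,23.3,0,0,85],[0,0,0,23.3,0,0,85]]
```

Request:
step_arm(
  rows=[
    [[2.3, 0.1, 0.1, 14, 8, 27, 85], [2.3, 0.1, 0.1, 14, 9, 27, 85], [2.3, 0.1, 0.1, 14, 10, 27, 85], [0, 0, 0, 0, 0, 0, 85]],
  ],
)

```text
t: 2.1
tcp_pos: [512.5, -294.1, 74.1]
eef_rot: [[-0.0, 0.997, 0.083], [0.002, 0.083, -0.997], [-1.0, -0.0, -0.002]]
force: [-0.2, -0.5, -0.7]
grip_width: 0.993
```

```bash
python3 - <<'E'
from h import *
M=tool(5.7)
plan([((512.5,-284,35),M,2),((512.5,-284,10),M,2)],85)
snap('top','t1.png');p,d=snap('scene','s1.png')
cv2.imwrite('pics/s1c.png',cv2.resize(p[120:280,180:440,::-1],None,fx=3,fy=3))
E
```

```text
4 [[-0.5,-0,0,19.6,0.4,-5,85],[-0.5,-0,0,19.6,0.4,-5,85],[0,0,0,12.5,0,0,85],[0,0,0,12.5,0,0,85]]
```

View pics/s1c.png

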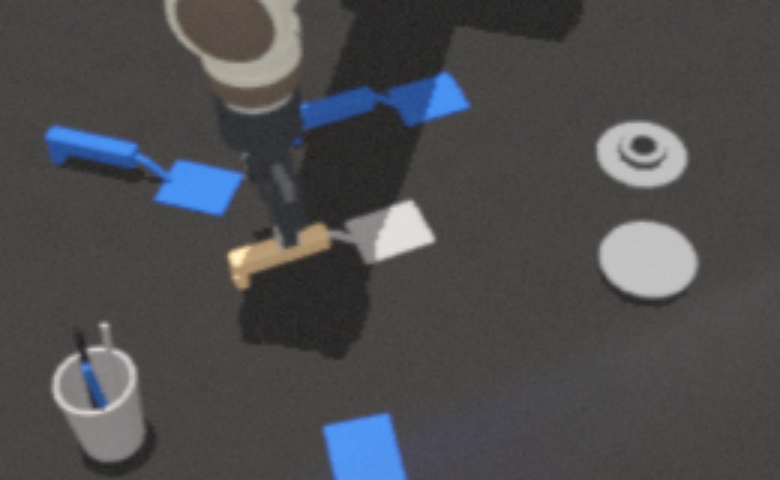

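The picture shows the open jaws above the wooden handle at crop (285,240), straddling it across its width. Now I go down and grip.

Request:
step_arm(
  rows=[
    [[-0.5, 0, 0, 19.5, 0.4, -5, 85], [-0.5, 0, 0, 19.5, 0.4, -5, 85], [0, 0, 0, 12.5, 0, 0, 85], [0, 0, 0, 12.5, 0, 0, 85], [0, 0, 0, 0, 0, 0, 85], [0, 0, 0, 0, 0, 0, 10], [0, 0, 0, 0, 0, 0, 10], [0, 0, 0, 0, 0, 0, 10], [0, 0, 0, 0, 0, 0, 10], [0, 0, 0, 0, 0, 0, 10], [0, 0, 0, 0, 0, 0, 10]],
  ],
  newtons=100,
)

```text
t: 3.12
tcp_pos: [513.8, -278.8, 19.2]
eef_rot: [[0.009, 0.994, 0.111], [-0.003, 0.111, -0.994], [-1.0, 0.009, 0.004]]
force: [1.0, 0.1, -0.4]
grip_width: 0.212
```

Request:
step_arm(
  rows=[
    [[0, 0, 0, 0, 0, 0, 50], [0, 0, 0, 0, 0, 0, 50], [0, 0, 0, 0, 0, 0, 50], [0, 0.2, -0.5, 7, 0, 3, 50], [0, 0, 0, 3, 0, 0, 50], [0, 0, 0, 0, 0, 0, 50]],
  ],
)

```text
t: 3.62
tcp_pos: [514.7, -282.6, 9.0]
eef_rot: [[0.001, 0.994, 0.11], [-0.001, 0.11, -0.994], [-1.0, 0.001, 0.001]]
force: [0.3, 0.1, 0.4]
grip_width: 0.584
```

Request:
step_arm(
  rows=[
    [[0, 0, 0, 0, 0, 0, 10], [0, 0, 0, 0, 0, 0, 10], [0, 0, 0, 0, 0, 0, 10], [0, 0, 0, 0, 0, 0, 10], [0, 0, 0, 0, 0, 0, 10]],
  ],
  newtons=100,
)

```text
t: 4.03
tcp_pos: [514.4, -282.5, 8.2]
eef_rot: [[-0.001, 0.994, 0.11], [0.0, 0.11, -0.994], [-1.0, -0.001, -0.0]]
force: [0.5, 0.3, -1.1]
grip_width: 0.217
```

```bash
python3 - <<'E'
from h import *
s=robot.state();print(s['tcp_pos'],s['eef_rot'].round(3),s['grip_width'],s['force'])
M=tool(5.7)
p,N=plan([(s['tcp_pos']+[0,0,50],s['eef_rot'],2)],10)
E
```

```text
[ 514.35303077 -282.51820612    8.17369738] [[-0.001  0.994  0.11 ]
 [ 0.     0.11  -0.994]
 [-1.    -0.001 -0.   ]] 0.2171223915637538 [ 0.50477962  0.26913929 -1.10482905]
2 [[0,0,0,-25,-0,-0,10],[0,0,0,-25,-0,-0,10]]
```

Request:
step_arm(
  rows=[
    [[0, 0, 0, -20, 0, 0, 10], [0, 0, 0, -20, 0, 0, 10], [0, 0, 0, 0, 0, 0, 10], [0, 0, 0, 0, 0, 0, 10]],
  ],
)

```text
t: 4.37
tcp_pos: [513.2, -281.8, 47.6]
eef_rot: [[-0.004, 0.994, 0.11], [0.002, 0.11, -0.994], [-1.0, -0.004, -0.002]]
force: [0.1, 0.6, -2.1]
grip_width: 0.224
```

```bash
cat >> h.py <<'E'
def blade(n,p,d,s,lo=-15,hi=15):
    """points of the blade in tool-ish heading frame"""
    C=cloud(n,d); hsv=cv2.cvtColor(p,cv2.COLOR_RGB2HSV)
    T=(C-s['tcp_pos'])@s['eef_rot']   # tool coords
    m=(d>0)&(hsv[...,1]<60)&(hsv[...,2]>90)&(-T[...,2]>78)&(-T[...,2]<180)&(abs(T[...,1])<60)&(abs(T[...,0]-8)<25)
    k,L,st,_=cv2.connectedComponentsWithStats(m.astype(np.uint8)); i=1+np.argmax(st[1:,4]); m=L==i
    q=T[m]; r=cv2.minAreaRect(q[:,1:].astype(np.float32))
    A=np.c_[q[:,2],q[:,1],np.ones(len(q))]; co=np.linalg.lstsq(A,q[:,0],rcond=None)[0]
    return dict(n=len(q),rect=r,x=np.median(q[:,0]).round(1),fwd=np.percentile(-q[:,2],[2,98]).round(1),side=np.percentile(q[:,1],[2,98]).round(1),slope=np.degrees(np.arctan(-co[0])).round(2),roll=np.degrees(co[1]).round(2))
E
python3 - <<'E'
from h import *
s=robot.state();print(s['tcp_pos'],s['grip_width'],s['force'])
for n in('top','scene'):
    p,d=snap(n,n[0]+'2.png'); print(n,blade(n,p,d,s))
E
```

```text
[ 513.23589476 -281.79779065   47.55893731] 0.22363001682191458 [ 0.13349106  0.57472812 -2.0911361 ]
top {'n': 672, 'rect': ((2.522768020629883, -111.78378295898438), (67.40464782714844, 59.802764892578125), 89.76679992675781), 'x': np.float64(6.1), 'fwd': array([ 79.4, 144.1]), 'side': array([-26. ,  31.2]), 'slope': np.float64(0.34), 'roll': np.float64(0.17)}
scene {'n': 346, 'rect': ((-1.0619354248046875, -112.27500915527344), (67.8527603149414, 66.4979248046875), 88.51361846923828), 'x': np.float64(5.2), 'fwd': array([ 79.5, 144.4]), 'side': array([-29.1,  29.7]), 'slope': np.float64(0.06), 'roll': np.float64(-0.89)}
```

```bash
python3 - <<'E'
from h import *
plan([((624,-168,55),tool(0),None)],10,vmax=30)
E
```

```text
6 [[1.1,-0,0,-1.3,20.5,-16.8,10],[1.1,-0,0,-1.3,20.1,-17.2,10],[1.1,-0,0,-1.3,19.8,-17.6,10],[1.1,-0,0,-1.3,19.5,-17.9,10],[1.1,-0,0,-1.3,19.2,-18.3,10],[1.1,-0,0,-1.3,18.8,-18.6,10]]
```

Request:
step_arm(
  rows=[
    [[1.1, 0, 0, -1, 20, -17, 10], [1.1, 0, 0, -1, 20, -17, 10], [1.1, 0, 0, -1, 20, -17.5, 10], [1.1, 0, 0, -1, 19.5, -18, 10], [1.1, 0, 0, -1, 19, -18, 10], [1.1, 0, 0, -1, 19, -18.5, 10], [0, 0, 0, 0, 0, 0, 10], [0, 0, 0, 0, 0, 0, 10]],
  ],
)

```text
t: 5.13
tcp_pos: [624.7, -163.5, 42.9]
eef_rot: [[-0.014, 1.0, -0.014], [0.005, -0.013, -1.0], [-1.0, -0.014, -0.005]]
force: [-0.7, 0.3, -1.3]
grip_width: 0.214
```

```bash
python3 - <<'E'
from h import *
plan([((624,-168,10.5),tool(0),5)],10)
E
```

```text
5 [[-0.2,-0.1,0.2,6.5,-0,0.9,10],[-0.2,-0.1,0.2,6.5,-0.1,0.9,10],[-0.2,-0.1,0.2,6.5,-0.1,0.9,10],[-0.2,-0.1,0.2,6.5,-0.1,0.9,10],[-0.2,-0.1,0.2,6.5,-0.1,0.9,10]]
```

Request:
step_arm(
  rows=[
    [[-0.2, -0.1, 0.2, 6.5, 0, 1, 10], [-0.2, -0.1, 0.2, 6.5, 0, 1, 10], [-0.2, -0.1, 0.2, 6.5, 0, 1, 10], [-0.2, -0.1, 0.2, 6.5, 0, 1, 10], [-0.2, -0.1, 0.2, 4, 0, 0, 10], [0, 0, 0, 0, 0, 0, 10], [0, 0, 0, 0, 0, 0, 10]],
  ],
)

```text
t: 5.72
tcp_pos: [621.4, -170.2, 8.3]
eef_rot: [[0.004, 1.0, 0.004], [-0.003, 0.004, -1.0], [-1.0, 0.004, 0.003]]
force: [0.7, 0.9, 0.2]
grip_width: 0.214
```

```bash
python3 - <<'E'
from h import *
s=robot.state();print(s['tcp_pos'],s['eef_rot'].round(3).tolist(),s['force'])
for n in('top','scene'):
    p,d=snap(n,n[0]+'3.png'); print(n,blade(n,p,d,s))
    C=cloud(n,d);hsv=cv2.cvtColor(p,cv2.COLOR_RGB2HSV)
    m=(hsv[...,1]<40)&(hsv[...,2]>110)&(abs(C[...,2]-17)<5)&(abs(C[...,0]-625)<70)&(abs(C[...,1]-59)<60)
    c=max(cv2.findContours(m.astype(np.uint8),0,1)[0],key=len);e=cv2.fitEllipse(c);print('cover',ray(n,*e[0],17),e[1])
plan([((624,-150,9.5),tool(0),2),((624,-115,9.5),tool(0),5)],10)
E
```

```text
[ 621.43553179 -170.19315392    8.30735822] [[0.004, 1.0, 0.004], [-0.003, 0.004, -1.0], [-1.0, 0.004, 0.003]] [0.7469673  0.90514415 0.2022902 ]
top {'n': 361, 'rect': ((2.861408233642578, -126.68937683105469), (64.48257446289062, 41.831748962402344), 0.4989735782146454), 'x': np.float64(5.8), 'fwd': array([108.3, 147.2]), 'side': array([-28.8,  33.2]), 'slope': np.float64(0.95), 'roll': np.float64(-0.28)}
cover [626.67612332  57.3612835   17.        ] (36.17620849609375, 36.850250244140625)
scene {'n': 436, 'rect': ((-1.312286376953125, -115.80314636230469), (70.58966064453125, 74.45362854003906), 1.6819051504135132), 'x': np.float64(5.5), 'fwd': array([ 80.6, 150.7]), 'side': array([-35.5,  31.2]), 'slope': np.float64(1.03), 'roll': np.float64(-0.23)}
cover [626.31170704  57.33275692  17.        ] (23.9979248046875, 31.547534942626953)
7 [[0.1,0.1,-0.1,-0.7,1.3,-10.2,10],[0.1,0.1,-0.1,-0.6,1.3,-10.2,10],[0,0,0,0,0,-7,10],[0,0,0,0,0,-7,10],[0,0,0,0,0,-7,10],[0,0,0,0,0,-7,10],[0,0,0,0,0,-7,10]]
```

Request:
step_arm(
  rows=[
    [[0, 0, 0, -1, 2, -8, 10], [0, 0, 0, 0, 2, -10, 10], [0, 0, 0, 0, 0, -10, 10], [0, 0, 0, 0, 0, -8, 10], [0, 0, 0, 0, 0, -8, 10], [0, 0, 0, 0, 0, -6, 10], [0, 0, 0, 0, 0, 0, 10], [0, 0, 0, 0, 0, 0, 10]],
  ],
)

```text
t: 6.48
tcp_pos: [625.2, -114.7, 8.7]
eef_rot: [[0.003, 1.0, 0.004], [-0.005, 0.004, -1.0], [-1.0, 0.003, 0.005]]
force: [-0.1, -0.7, 0.9]
grip_width: 0.219
```

```bash
python3 - <<'E'
from h import *
s=robot.state();print(s['tcp_pos'],s['eef_rot'].round(3).tolist(),s['force'])
for n in('top','scene'):
    p,d=snap(n,n[0]+'4.png')
    C=cloud(n,d);hsv=cv2.cvtColor(p,cv2.COLOR_RGB2HSV)
    m=(hsv[...,1]<40)&(hsv[...,2]>110)&(C[...,2]>11)&(C[...,2]<24)&(abs(C[...,0]-625)<70)&(abs(C[...,1]-59)<60)
    c=max(cv2.findContours(m.astype(np.uint8),0,1)[0],key=len);e=cv2.fitEllipse(c);print('cover',ray(n,*e[0],17),e[1])
cv2.imwrite('pics/s4c.png',cv2.resize(p[120:280,220:480,::-1],None,fx=3,fy=3))
E
```

```text
[ 625.22319283 -114.654286      8.65333321] [[0.003, 1.0, 0.004], [-0.005, 0.004, -1.0], [-1.0, 0.003, 0.005]] [-0.08938332 -0.65272585  0.90101437]
cover [626.58686268  59.67337016  17.        ] (34.437137603759766, 37.05473327636719)
cover [626.32537926  56.95924386  17.        ] (24.10842514038086, 31.606555938720703)
```

View pics/s4c.png

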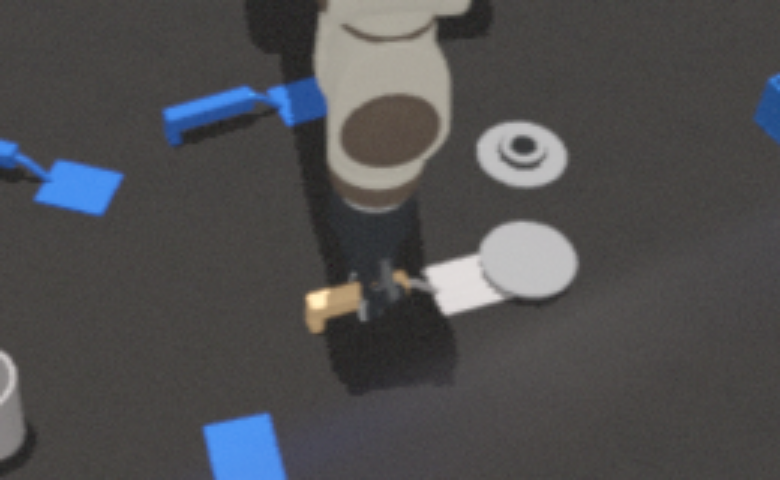

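The crop shows the blade under the near rim at (490,275), with the cover not displaced. Next is the first stage of tipping.

Request:
step_arm(
  rows=[
    [[0, 0, 0, -4, 0, 0, 10], [0, 0, 0, -4, 0, 0, 10], [0, 0, 0, -4, 0, 0, 10], [0, 0, 0, -4, 0, 0, 10], [0, 0, 0, -4, 0, 0, 10], [0, 0, 0, -4, 0, 0, 10], [0, 0, 0, -4, 0, -0.5, 10], [0, 0, 0, -4, 0, -1, 10], [0, 0, 0, -4, 0, -1, 10], [0, 0, 0, 0, 0, 0, 10]],
  ],
)

```text
t: 7.42
tcp_pos: [624.5, -113.9, 48.1]
eef_rot: [[0.002, 1.0, 0.002], [-0.005, 0.002, -1.0], [-1.0, 0.002, 0.005]]
force: [0.6, -0.2, -2.3]
grip_width: 0.219
```

```bash
cat >> h.py <<'E'
def cov(tag):
    s=robot.state();print(s['t'],s['tcp_pos'].round(1),s['eef_rot'].round(3).tolist(),s['force'].round(1),s['ft_torque'].round(2))
    for n in('top','scene'):
        p,d=snap(n,n[0]+tag+'.png'); C=cloud(n,d);hsv=cv2.cvtColor(p,cv2.COLOR_RGB2HSV)
        tip=s['tcp_pos'][1]+150
        m=(d>0)&(hsv[...,1]<50)&(hsv[...,2]>70)&(C[...,2]>3)&(C[...,2]<120)&(abs(C[...,0]-625)<60)&(C[...,1]>tip-30)&(C[...,1]<280)
        q=C[m]; c=abs(q[:,0]-625)<12; q2=q[c]; o=np.argsort(q2[:,1])
        print(n,len(q),'x',np.percentile(q[:,0],[1,99]).round(0),'profile y,z',[tuple(np.median(b[:,1:],0).round(0)) for b in np.array_split(q2[o],12)])
        cv2.imwrite(f'pics/{n[0]}{tag}c.png',cv2.resize(p[120:280,220:480,::-1] if n=='scene' else p[120:280,130:390,::-1],None,fx=3,fy=3))
E
python3 -c "
from h import *
cov('5')"
```

```text
7.4167 [ 624.5 -113.9   48.1] [[0.002, 1.0, 0.002], [-0.005, 0.002, -1.0], [-1.0, 0.002, 0.005]] [ 0.6 -0.2 -2.3] [-0.09  0.01  0.  ]
top 929 x [582. 673.] profile y,z [(np.float64(28.0), np.float64(49.0)), (np.float64(34.0), np.float64(45.0)), (np.float64(41.0), np.float64(43.0)), (np.float64(47.0), np.float64(38.0)), (np.float64(55.0), np.float64(34.0)), (np.float64(62.0), np.float64(29.0)), (np.float64(69.0), np.float64(26.0)), (np.float64(75.0), np.float64(23.0)), (np.float64(84.0), np.float64(18.0)), (np.float64(90.0), np.float64(13.0)), (np.float64(97.0), np.float64(10.0)), (np.float64(104.0), np.float64(6.0))]
scene 680 x [572. 682.] profile y,z [(np.float64(10.0), np.float64(41.0)), (np.float64(16.0), np.float64(42.0)), (np.float64(23.0), np.float64(44.0)), (np.float64(28.0), np.float64(49.0)), (np.float64(38.0), np.float64(44.0)), (np.float64(49.0), np.float64(38.0)), (np.float64(59.0), np.float64(34.0)), (np.float64(69.0), np.float64(27.0)), (np.float64(80.0), np.float64(21.0)), (np.float64(90.0), np.float64(15.0)), (np.float64(102.0), np.float64(8.0)), (np.float64(149.0), np.float64(4.0))]
```

View pics/s5c.png

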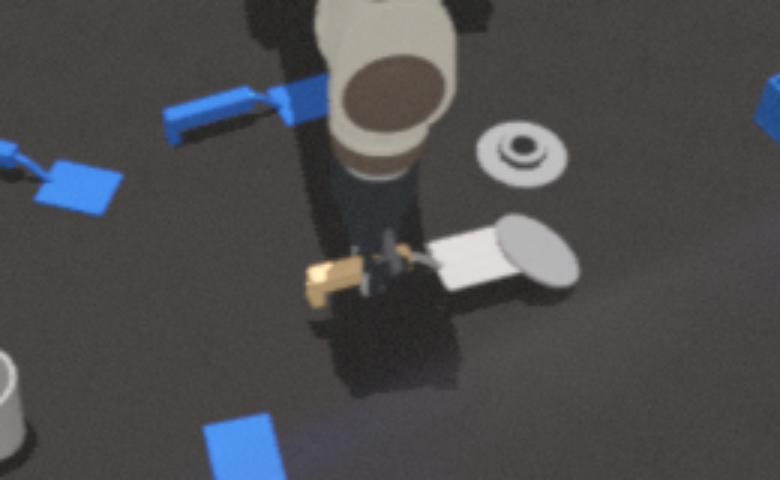

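The crop shows the cover tilted about 30° on its far rim at crop (575,275), with the blade under the raised edge at (510,240). The far rim is at y≈107, as predicted.

Request:
step_arm(
  rows=[
    [[0, 0, 0, -3.5, 0, -2, 10], [0, 0, 0, -3.5, 0, -2, 10], [0, 0, 0, -3.5, 0, -2.3, 10], [0, 0, 0, -3, 0, -2.5, 10], [0, 0, 0, -3, 0, -2.5, 10], [0, 0, 0, -2, 0, -2, 10], [0, 0, 0, 0, 0, 0, 10]],
  ],
)

```text
t: 8.1
tcp_pos: [623.8, -99.0, 66.9]
eef_rot: [[0.0, 1.0, 0.002], [-0.005, 0.002, -1.0], [-1.0, 0.0, 0.005]]
force: [-0.9, -0.4, -2.0]
grip_width: 0.216
```

```bash
python3 -c "
from h import *
cov('6')"
```

```text
8.1 [623.8 -99.   66.9] [[0.0, 1.0, 0.002], [-0.005, 0.002, -1.0], [-1.0, 0.0, 0.005]] [-0.9 -0.4 -2. ] [-0.13  0.02 -0.01]
top 638 x [581. 671.] profile y,z [(np.float64(50.0), np.float64(63.0)), (np.float64(56.0), np.float64(58.0)), (np.float64(62.0), np.float64(53.0)), (np.float64(65.0), np.float64(48.0)), (np.float64(71.0), np.float64(42.0)), (np.float64(75.0), np.float64(38.0)), (np.float64(81.0), np.float64(33.0)), (np.float64(86.0), np.float64(28.0)), (np.float64(90.0), np.float64(23.0)), (np.float64(96.0), np.float64(18.0)), (np.float64(100.0), np.float64(12.0)), (np.float64(106.0), np.float64(6.0))]
scene 552 x [580. 682.] profile y,z [(np.float64(24.0), np.float64(60.0)), (np.float64(29.0), np.float64(61.0)), (np.float64(37.0), np.float64(61.0)), (np.float64(41.0), np.float64(67.0)), (np.float64(44.0), np.float64(67.0)), (np.float64(54.0), np.float64(59.0)), (np.float64(65.0), np.float64(50.0)), (np.float64(75.0), np.float64(39.0)), (np.float64(87.0), np.float64(27.0)), (np.float64(98.0), np.float64(16.0)), (np.float64(122.0), np.float64(4.0)), (np.float64(219.0), np.float64(3.0))]
```

Request:
step_arm(
  rows=[
    [[0, 0, 0, -2.7, 0, -2.7, 10], [0, 0, 0, -2.6, 0, -2.9, 10], [0, 0, 0, -2.4, 0, -3, 10], [0, 0, 0, -2.4, 0, -3.2, 10], [0, 0, 0, -2, 0, -3.2, 10], [0, 0, 0, -1.8, 0, -3.3, 10], [0, 0, 0, -1.8, 0, -3.4, 10], [0, 0, 0, -1.6, 0, -3.5, 10], [0, 0, 0, -1.5, 0, -3.5, 10], [0, 0, 0, -1.2, 0, -3.5, 10], [0, 0, 0, -1, 0, -3.5, 10], [0, 0, 0, 0, 0, 0, 10]],
  ],
)

```text
t: 9.2
tcp_pos: [623.5, -59.4, 89.2]
eef_rot: [[-0.001, 1.0, 0.001], [-0.004, 0.001, -1.0], [-1.0, -0.001, 0.004]]
force: [0.9, -0.5, -0.5]
grip_width: 0.22
```

```bash
python3 -c "
from h import *
cov('7')"
```

```text
9.2 [623.5 -59.4  89.2] [[-0.001, 1.0, 0.001], [-0.004, 0.001, -1.0], [-1.0, -0.001, 0.004]] [ 0.9 -0.5 -0.5] [-0.02  0.02  0.01]
top 9 x [586. 646.] profile y,z [(np.float64(130.0), np.float64(6.0)), (np.float64(130.0), np.float64(3.0)), (np.float64(133.0), np.float64(4.0)), (np.float64(nan), np.float64(nan)), (np.float64(nan), np.float64(nan)), (np.float64(nan), np.float64(nan)), (np.float64(nan), np.float64(nan)), (np.float64(nan), np.float64(nan)), (np.float64(nan), np.float64(nan)), (np.float64(nan), np.float64(nan)), (np.float64(nan), np.float64(nan)), (np.float64(nan), np.float64(nan))]
scene 409 x [567. 684.] profile y,z [(np.float64(62.0), np.float64(82.0)), (np.float64(66.0), np.float64(83.0)), (np.float64(70.0), np.float64(84.0)), (np.float64(74.0), np.float64(83.0)), (np.float64(78.0), np.float64(83.0)), (np.float64(81.0), np.float64(83.0)), (np.float64(84.0), np.float64(86.0)), (np.float64(85.0), np.float64(91.0)), (np.float64(87.0), np.float64(84.0)), (np.float64(134.0), np.float64(5.0)), (np.float64(217.0), np.float64(4.0)), (np.float64(263.0), np.float64(4.0))]
  return _methods._mean(a, axis=axis, dtype=dtype,
  ret = um.true_divide(
```

View pics/s7c.png

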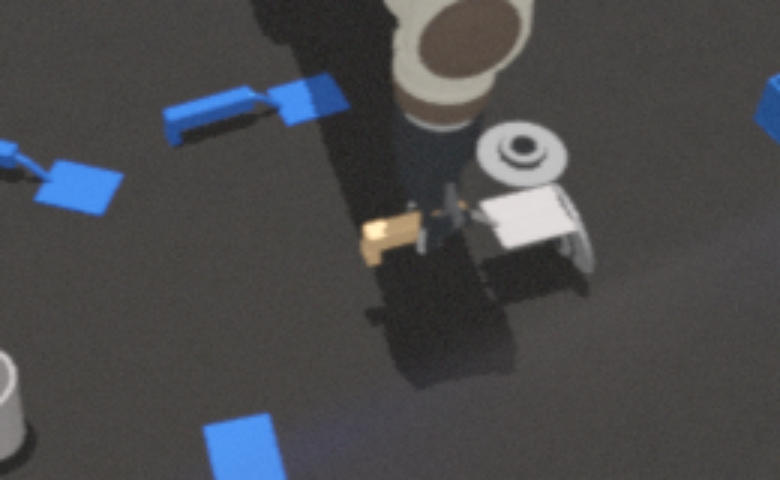

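The cover stands at about 75° on the blade edge at crop (570,195). I carry on pushing over the top.

Request:
step_arm(
  rows=[
    [[0, 0, 0, -1, 0, -3.5, 10], [0, 0, 0, -0.7, 0, -3.5, 10], [0, 0, 0, -0.5, 0, -3.5, 10], [0, 0, 0, -0.3, 0, -3.5, 10], [0, 0, 0, 0, 0, -3.5, 10], [0, 0, 0, 0, 0, -3.5, 10], [0, 0, 0, 0, 0, -3.5, 10], [0, 0, 0, 0, 0, -3.5, 10], [0, 0, 0, 0, 0, -3.5, 10], [0, 0, 0, 0, 0, -3.5, 10], [0, 0, 0, 0, 0, -3.5, 10], [0, 0, 0, 0, 0, -3.5, 10], [0, 0, 0, 0, 0, 0, 10], [0, 0, 0, 0, 0, 0, 10], [0, 0, 0, 0, 0, 0, 10]],
  ],
)

```text
t: 10.55
tcp_pos: [623.1, -13.2, 91.1]
eef_rot: [[-0.001, 1.0, 0.001], [-0.004, 0.001, -1.0], [-1.0, -0.001, 0.004]]
force: [-0.7, 0.6, -0.5]
grip_width: 0.217
```

```bash
python3 -W ignore -c "
from h import *
cov('8')"
```

```text
10.55 [623.1 -13.2  91.1] [[-0.001, 1.0, 0.001], [-0.004, 0.001, -1.0], [-1.0, -0.001, 0.004]] [-0.7  0.6 -0.5] [-0.02  0.01  0.03]
top 49 x [576. 657.] profile y,z [(np.float64(203.0), np.float64(7.0)), (np.float64(205.0), np.float64(5.0)), (np.float64(206.0), np.float64(4.0)), (np.float64(207.0), np.float64(7.0)), (np.float64(208.0), np.float64(8.0)), (np.float64(209.0), np.float64(6.0)), (np.float64(209.0), np.float64(4.0)), (np.float64(209.0), np.float64(4.0)), (np.float64(210.0), np.float64(9.0)), (np.float64(211.0), np.float64(6.0)), (np.float64(211.0), np.float64(5.0)), (np.float64(213.0), np.float64(4.0))]
scene 682 x [574. 679.] profile y,z [(np.float64(112.0), np.float64(86.0)), (np.float64(120.0), np.float64(84.0)), (np.float64(124.0), np.float64(83.0)), (np.float64(129.0), np.float64(83.0)), (np.float64(137.0), np.float64(6.0)), (np.float64(143.0), np.float64(11.0)), (np.float64(149.0), np.float64(17.0)), (np.float64(158.0), np.float64(18.0)), (np.float64(182.0), np.float64(17.0)), (np.float64(197.0), np.float64(7.0)), (np.float64(207.0), np.float64(6.0)), (np.float64(240.0), np.float64(4.0))]
```

View pics/s8c.png

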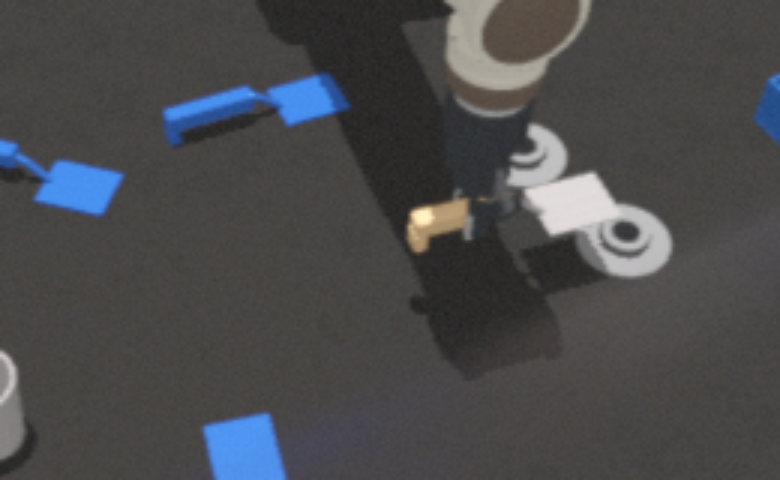

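The cover has flipped and lies boss up at crop (627,235), about 105 mm beyond its old place in y. There is plenty of time left, so I'll hook the far side of the boss with the blade pitched tip-down and draw the cover back. First I retreat upward and measure.

```bash
cat >> h.py <<'E'
def tcp_for(tip,M,pt=(8.2,1,-146.5)): return np.array(tip,float)-M@np.array(pt)
E
python3 - <<'E'
from h import *
M=tool(0,-45); q=tcp_for((624,150,110),M); print(q,M.round(2))
plan([(q,M,10)],10)
E
```

```text
[623.          52.20713216 219.38941905] [[ 0.    1.    0.  ]
 [-0.71  0.   -0.71]
 [-0.71  0.    0.71]]
10 [[0,-4.5,0,-12.9,-0,-6.5,10],[0,-4.5,0,-13.3,-0,-5.5,10],[0,-4.5,0,-13.7,-0,-4.4,10],[0,-4.5,0,-14,-0,-3.3,10],[0,-4.5,0,-14.2,-0,-2.2,10],[0,-4.5,0,-14.4,-0,-1.1,10],[0,-4.5,0,-14.4,-0,0,10],[0,-4.5,0,-14.4,-0,1.1,10],[0,-4.5,0,-14.2,-0,2.3,10],[0,-4.5,0,-14,-0,3.4,10]]
```

Request:
step_arm(
  rows=[
    [[0, -2, 0, -15, 0, -5, 10], [0, -5, 0, -14, 0, -5, 10], [0, -5, 0, -14, 0, -4, 10], [0, -5, 0, -14, 0, -3, 10], [0, -5, 0, -14, 0, -2, 10], [0, -5, 0, -14, 0, -1, 10], [0, -5, 0, -14, 0, 0, 10], [0, -5, 0, -14, 0, 1, 10], [0, -4, 0, -14, 0, 2, 10], [0, -4, 0, -14, 0, 3, 10], [0, 0, 0, 0, 0, 0, 10], [0, 0, 0, 0, 0, 0, 10]],
  ],
)

```text
t: 11.65
tcp_pos: [624.6, 49.6, 227.5]
eef_rot: [[0.003, 1.0, -0.006], [-0.734, -0.002, -0.679], [-0.679, 0.006, 0.734]]
force: [0.5, -0.8, -1.6]
grip_width: 0.219
```

```bash
cat >> h.py <<'E'
def disc(tag):
    """both boss-up covers: top face of the disc at z~5, rim circle fitted"""
    for n in('top','scene'):
        p,d=snap(n,n[0]+tag+'.png'); C=cloud(n,d);hsv=cv2.cvtColor(p,cv2.COLOR_RGB2HSV)
        for x0,y0 in((625,165),(625,100),(625,60),(481,116)):
            m=(d>0)&(hsv[...,1]<60)&(hsv[...,2]>90)&(C[...,2]<24)&(C[...,2]>0)&(np.hypot(C[...,0]-x0,C[...,1]-y0)<62)
            cs=cv2.findContours(m.astype(np.uint8),0,1)[0]
            if not cs: continue
            c=max(cs,key=len); 
            if len(c)<30: continue
            W=np.array([ray(n,u,v,5)[:2] for u,v in c[:,0,:]]); (cx,cy),r=cv2.minEnclosingCircle(W.astype(np.float32))
            b=m&(C[...,2]>12.5); print(n,'guess',(x0,y0),'circle',round(cx,1),round(cy,1),'r',round(r,1),'boss top',np.median(C[b],0).round(1) if b.sum()>20 else None,b.sum())
        cv2.imwrite(f'pics/{n[0]}{tag}c.png',cv2.resize(p[120:280,220:480,::-1] if n=='scene' else p[120:280,130:390,::-1],None,fx=3,fy=3))
E
python3 - <<'E'
from h import *
s=robot.state();print(s['t'],s['tcp_pos'],s['eef_rot'].round(3).tolist(), 'tip',s['tcp_pos']+s['eef_rot']@[8.2,1,-146.5])
disc('9')
E
```

```text
11.65 [624.57643417  49.59940399 227.52568142] [[0.003, 1.0, -0.006], [-0.734, -0.002, -0.679], [-0.679, 0.006, 0.734]] tip [626.50566912 143.02664496 114.396911  ]
top guess (625, 165) circle 597.6 151.4 r 21.4 boss top [608.1 160.   18.1] 39
top guess (481, 116) circle 482.4 116.2 r 47.7 boss top [487.6 106.   16.5] 106
scene guess (625, 165) circle 624.1 165.9 r 49.1 boss top [625.7 161.1  17.3] 105
scene guess (625, 100) circle 625.5 141.6 r 42.6 boss top [625.1 150.7  16.6] 46
scene guess (481, 116) circle 481.5 116.6 r 49.5 boss top [482.9 110.6  17.1] 95
```

View pics/s9c.png

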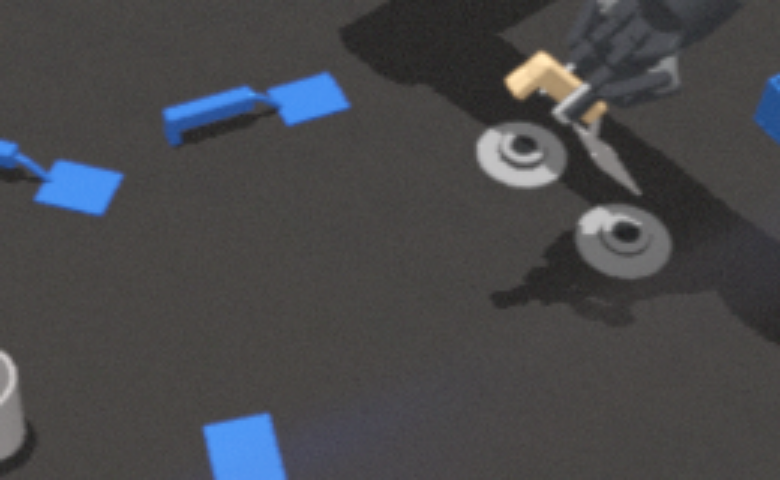

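The crop shows the flipped cover at (623,240) and the blade pitched tip-down above it with its tip at (638,190). Both views put the other cover at about (482,116), so it hasn't moved.

```bash
python3 - <<'E'
from h import *
s=robot.state();M=s['eef_rot'];M0=tool(0,-47.3); f=lambda t:tcp_for(t,M0)
plan([(f((625,206,70)),M0,4),(f((625,205,30)),M0,3)],10)
E
```

```text
7 [[-0.1,-0,-0,-4.2,-0.2,-19,10],[-0.1,-0,-0,-4.2,-0.2,-19,10],[-0.1,-0,-0,-4.2,-0.1,-19,10],[-0.1,-0,-0,-4.2,-0.1,-19,10],[0,0,0,9.3,0,-9.6,10],[0,0,0,9.3,0,-9.6,10],[0,0,0,9.3,0,-9.6,10]]
```

Request:
step_arm(
  rows=[
    [[0, 0, 0, -4, 0, -19, 10], [0, 0, 0, -4, 0, -19, 10], [0, 0, 0, -4, 0, -19, 10], [0, 0, 0, -4, 0, -19, 10], [0, 0, 0, 0, 0, 0, 10], [0, 0, 0, 9, 0, -9.5, 10], [0, 0, 0, 9, 0, -9.5, 10], [0, 0, 0, 9, 0, -9.5, 10], [0, 0, 0, 0, 0, 0, 10], [0, 0, 0, 0, 0, 0, 10]],
  ],
)

```text
t: 12.58
tcp_pos: [625.3, 107.9, 140.7]
eef_rot: [[-0.003, 1.0, -0.019], [-0.727, -0.015, -0.687], [-0.687, 0.011, 0.727]]
force: [0.4, -0.3, 0.3]
grip_width: 0.222
```

```bash
python3 - <<'E'
from h import *
s=robot.state();M0=tool(0,-47.3); f=lambda t:tcp_for(t,M0)
print(s['tcp_pos'],s['eef_rot'].round(3).tolist(),'tip',s['tcp_pos']+s['eef_rot']@[8.2,1,-146.5])
plan([(f((625,203.5,9)),M0,4)],10)
for n in('top','scene'):
    p,d=snap(n,n[0]+'10.png'); T=(cloud(n,d)-s['tcp_pos'])@s['eef_rot']
    C=cloud(n,d); m=(d>0)&(C[...,2]>22)&(abs(T[...,0]-7)<12)&(abs(T[...,1])<25)&(T[...,2]<-90)&(T[...,2]>-165); q=T[m]; print(n,len(q),np.percentile(q[:,2],[2,10]) if len(q) else '',np.median(q[:,0]) if len(q) else '', C[m][:,2].min() if len(q) else '')
E
```

```text
[625.28527935 107.88788919 140.67037057] [[-0.003, 1.0, -0.019], [-0.727, -0.015, -0.687], [-0.687, 0.011, 0.727]] tip [628.98619306 202.54069852  28.60949906]
4 [[-0.3,-0.2,0,2.8,-0.4,-3.7,10],[-0.3,-0.2,0,2.7,-0.4,-3.7,10],[-0.3,-0.2,0,2.7,-0.4,-3.8,10],[-0.3,-0.2,0,2.7,-0.3,-3.8,10]]
top 35 [-145.7154052  -142.78130736] 6.163181538264139 28.597885376607337
scene 50 [-143.27255006 -137.23943977] 5.716300950797399 32.43418077306137
```

Request:
step_arm(
  rows=[
    [[-0.3, -0.2, 0, 2.7, -0.8, -3.7, 10], [-0.3, -0.2, 0, 2.7, -0.8, -3.7, 10], [-0.3, -0.2, 0, 2.7, -0.8, -3.7, 10], [-0.3, -0.2, 0, 2.5, -0.8, -3.5, 10], [0, 0, 0, 0, 0, 0, 10], [0, 0, 0, 0, 0, 0, 10]],
  ],
)

```text
t: 13.18
tcp_pos: [622.7, 110.4, 123.8]
eef_rot: [[-0.001, 1.0, 0.002], [-0.736, 0.0, -0.677], [-0.677, -0.002, 0.736]]
force: [0.8, 0.1, -1.6]
grip_width: 0.221
```

```bash
python3 - <<'E'
from h import *
s=robot.state();M0=s['eef_rot']; t=s['tcp_pos']+M0@[8.2,1,-146.5]
print(s['tcp_pos'],M0.round(3).tolist(),'tip',t,s['force'])
plan([(s['tcp_pos']+[0,-20,0],M0,4)],10)
E
```

```text
[622.69149696 110.44640952 123.79080184] [[-0.001, 1.0, 0.002], [-0.736, 0.0, -0.677], [-0.677, -0.002, 0.736]] tip [623.43252125 203.612671    10.43301161] [ 0.82704223  0.13984332 -1.6069606 ]
4 [[0,0,0,3.7,-0,3.4,10],[0,0,0,3.7,-0,3.4,10],[0,0,0,3.7,-0,3.4,10],[0,0,0,3.7,-0,3.4,10]]
```

Request:
step_arm(
  rows=[
    [[0, 0, 0, 1, 0, -1, 10], [0, 0, 0, 3, 0, 2.7, 10], [0, 0, 0, 3, 0, 2.7, 10], [0, 0, 0, 3, 0, 2.7, 10], [0, 0, 0, 3, 0, 2.7, 10], [0, 0, 0, 3, 0, 2.7, 10], [0, 0, 0, 3, 0, 2.7, 10], [0, 0, 0, 3, 0, 2.7, 10], [0, 0, 0, 0, 0, 0, 10]],
  ],
)

```text
t: 13.93
tcp_pos: [622.9, 79.2, 122.7]
eef_rot: [[-0.0, 1.0, 0.0], [-0.735, 0.0, -0.678], [-0.678, -0.001, 0.735]]
force: [0.3, 0.6, -0.6]
grip_width: 0.217
```

```bash
python3 - <<'E'
from h import *
s=robot.state();M0=s['eef_rot']; t=s['tcp_pos']+M0@[8.2,1,-146.5]
print(s['tcp_pos'],M0.round(3).tolist(),'tip',t,s['force'])
disc('11')
E
```

```text
[622.93682394  79.16561633 122.66360818] [[-0.0, 1.0, 0.0], [-0.735, 0.0, -0.678], [-0.678, -0.001, 0.735]] tip [623.86181689 172.46334321   9.4153475 ] [ 0.27406788  0.55382367 -0.58075486]
top guess (625, 165) circle 607.0 138.4 r 37.3 boss top [620.4 164.1  18.6] 26
top guess (625, 100) circle 606.2 122.4 r 33.2 boss top None 8
top guess (625, 60) circle 610.4 105.3 r 20.2 boss top None 0
top guess (481, 116) circle 482.1 116.9 r 47.9 boss top [482.  118.   16.7] 183
scene guess (625, 165) circle 624.4 149.1 r 51.8 boss top [631.1 136.1  17.4] 89
scene guess (625, 100) circle 625.4 130.9 r 47.8 boss top [632.4 130.4  17.2] 70
scene guess (625, 60) circle 623.5 109.1 r 33.4 boss top None 7
scene guess (481, 116) circle 480.1 118.4 r 50.8 boss top [474.2 107.2  17.4] 69
```

View pics/s11c.png

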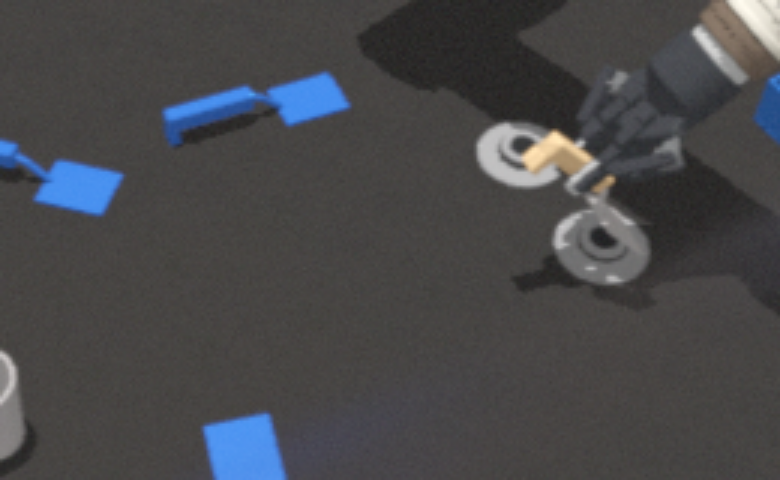

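The pull works: the cover now sits at crop (602,245), flat with the boss up, at y≈139. I continue.

Request:
step_arm(
  rows=[
    [[0, 0, 0, 3, 0, 2.8, 10], [0, 0, 0, 3, 0, 2.8, 10], [0, 0, 0, 3, 0, 2.8, 10], [0, 0, 0, 3, 0, 2.8, 10], [0, 0, 0, 3, 0, 2.8, 10], [0, 0, 0, 3, 0, 2.8, 10], [0, 0, 0, 3, 0, 2.8, 10], [0, 0, 0, 3, 0, 2.8, 10], [0, 0, 0, 3, 0, 2.8, 10], [0, 0, 0, 3, 0, 2.8, 10], [0, 0, 0, 3, 0, 2.8, 10], [0, 0, 0, 3, 0, 2.8, 10], [0, 0, 0, 3, 0, 2.8, 10], [0, 0, 0, 3, 0, 2.8, 10], [0, 0, 0, 3, 0, 2.8, 10], [0, 0, 0, 3, 0, 2.8, 10], [0, 0, 0, 3, 0, 2.8, 10], [0, 0, 0, 0, 0, 0, 10]],
  ],
)

```text
t: 15.53
tcp_pos: [622.8, 2.7, 122.9]
eef_rot: [[-0.0, 1.0, 0.001], [-0.735, 0.001, -0.678], [-0.678, -0.001, 0.735]]
force: [0.6, 0.9, -1.3]
grip_width: 0.218
```

```bash
python3 - <<'E'
from h import *
s=robot.state();M0=s['eef_rot']; t=s['tcp_pos']+M0@[8.2,1,-146.5]
print(s['tcp_pos'],M0.round(3).tolist(),'tip',t,s['force'])
disc('12')
# release: forward 8 then up
plan([(s['tcp_pos']+[0,5,0],M0,1),(s['tcp_pos']+[0,8,60],M0,4)],10)
E
```

```text
[622.80414717   2.72198118 122.89948483] [[-0.0, 1.0, 0.001], [-0.735, 0.001, -0.678], [-0.678, -0.001, 0.735]] tip [623.62509686  96.04290716   9.66953819] [ 0.55022564  0.87861381 -1.27552431]
top guess (625, 100) circle 587.8 61.8 r 14.8 boss top None 20
top guess (625, 60) circle 599.2 47.8 r 32.4 boss top None 20
top guess (481, 116) circle 482.1 116.7 r 47.4 boss top [480.4 112.8  15.9] 66
scene guess (625, 100) circle 623.7 75.5 r 51.1 boss top [628.1  60.7  17.5] 101
scene guess (625, 60) circle 621.6 67.0 r 51.8 boss top [628.1  60.7  17.5] 101
scene guess (481, 116) circle 456.6 103.1 r 29.0 boss top None 7
5 [[0,-0,-0,-3.3,-0,-3,10],[0,0,0,-10.7,-0,10.5,10],[0,0,0,-10.7,-0,10.5,10],[0,0,0,-10.7,-0,10.5,10],[0,0,0,-10.7,-0,10.5,10]]
```

Request:
step_arm(
  rows=[
    [[0, 0, 0, -3.3, 0, -3, 10], [0, 0, 0, -6, 0, 4, 10], [0, 0, 0, -13, 0, 12, 10], [0, 0, 0, -13, 0, 14, 10], [0, 0, 0, -13, 0, 14, 10], [0, 0, 0, -13, 0, 14, 10], [0, 0, 0, 0, 0, 0, 10]],
  ],
)

```text
t: 16.22
tcp_pos: [622.2, 13.6, 208.7]
eef_rot: [[-0.001, 1.0, 0.006], [-0.736, 0.003, -0.677], [-0.677, -0.005, 0.736]]
force: [0.4, -0.2, -0.5]
grip_width: 0.217
```

```bash
python3 - <<'E'
from h import *
s=robot.state(); print(s['tcp_pos'])
disc('13')
plan([((514,-282,60),tool(5.7),18)],10)
E
```

```text
[622.18838895  13.62540041 208.72077618]
top guess (625, 100) circle 600.7 67.0 r 29.4 boss top None 5
top guess (625, 60) circle 607.0 56.8 r 41.4 boss top None 5
top guess (481, 116) circle 489.4 99.2 r 43.9 boss top [486.4 100.2  16.5] 35
scene guess (625, 100) circle 623.2 66.5 r 50.2 boss top [627.9  60.7  17.4] 104
scene guess (625, 60) circle 623.2 66.5 r 50.2 boss top [627.9  60.7  17.4] 104
scene guess (481, 116) circle 482.8 112.2 r 48.2 boss top [490.  104.8  17.1] 61
18 [[-0.3,2.6,0.2,17.6,-6,5.1,10],[-0.3,2.6,0.2,17.3,-6,5.9,10],[-0.3,2.6,0.2,17,-6.1,6.7,10],[-0.3,2.6,0.2,16.6,-6.2,7.4,10],[-0.3,2.6,0.2,16.3,-6.3,8.1,10],[-0.3,2.6,0.2,15.9,-6.4,8.8,10],[-0.3,2.6,0.2,15.4,-6.4,9.5,10],[-0.3,2.6,0.2,15,-6.5,10.2,10],[-0.3,2.6,0.2,14.5,-6.6,10.8,10],[-0.3,2.6,0.2,13.9,-6.7,11.5,10],[-0.3,2.6,0.2,13.4,-6.8,12,10],[-0.3,2.6,0.2,12.8,-6.9,12.6,10],[-0.3,2.6,0.2,12.2,-7,13.2,10],[-0.3,2.6,0.2,11.5,-7.1,13.7,10],[-0.3,2.6,0.2,10.9,-7.2,14.1,10],[-0.3,2.6,0.2,10.2,-7.3,14.6,10],[-0.3,2.6,0.2,9.5,-7.4,15,10],[-0.3,2.6,0.2,8.8,-7.5,15.4,10]]
```

Request:
step_arm(
  rows=[
    [[-0.3, 2.6, 0.2, 16, -6, 8, 10], [-0.3, 2.6, 0.2, 16, -6, 8, 10], [-0.3, 2.6, 0.2, 17, -6, 7, 10], [-0.3, 2.6, 0.2, 17, -6, 7, 10], [-0.3, 2.6, 0.2, 16, -6, 8, 10], [-0.3, 2.6, 0.2, 16, -6.5, 9, 10], [-0.3, 2.6, 0.2, 15.5, -6.5, 9.5, 10], [-0.3, 2.6, 0.2, 15, -6.5, 10, 10], [-0.3, 2.6, 0.2, 14.5, -6.5, 11, 10], [-0.3, 2.6, 0.2, 14, -6.5, 11.5, 10], [-0.3, 2.6, 0.2, 13, -7, 12, 10], [-0.3, 2.6, 0.2, 12.5, -7, 12.5, 10], [-0.3, 2.6, 0.2, 12, -7, 13, 10], [-0.3, 2.6, 0.2, 11, -7, 13.5, 10], [-0.3, 2.6, 0.2, 10, -7, 14, 10], [-0.3, 2.6, 0.2, 9, -7, 14.5, 10], [-0.3, 2.6, 0.2, 7, -7, 15, 10], [0, 0, 0, 0, 0, 0, 10], [0, 0, 0, 0, 0, 0, 10]],
  ],
)

```text
t: 17.9
tcp_pos: [508.6, -271.2, 39.6]
eef_rot: [[-0.019, 0.993, 0.119], [-0.014, 0.119, -0.993], [-1.0, -0.02, 0.012]]
force: [-0.6, 0.0, -1.4]
grip_width: 0.214
```

```bash
python3 - <<'E'
from h import *
disc('14')
plan([((514,-282,30),tool(5.7),5)],10)
E
```

```text
top guess (625, 165) circle 625.9 106.7 r 19.4 boss top None 0
top guess (625, 100) circle 626.4 67.4 r 47.3 boss top [626.7  64.   16.7] 181
top guess (625, 60) circle 626.1 65.2 r 48.0 boss top [626.1  63.9  16.7] 182
top guess (481, 116) circle 481.9 117.5 r 48.2 boss top [481.9 118.   16.7] 179
scene guess (625, 100) circle 624.1 70.2 r 50.2 boss top [628.   61.6  16.8] 129
scene guess (625, 60) circle 623.1 66.9 r 51.3 boss top [628.   61.6  16.8] 129
scene guess (481, 116) circle 480.6 119.8 r 52.1 boss top [483.5 114.5  17.1] 106
5 [[0.2,0.1,0.2,2,0.7,2.4,10],[0.2,0.1,0.2,2,0.7,2.4,10],[0.2,0.1,0.2,2,0.7,2.4,10],[0.2,0.1,0.2,2,0.7,2.4,10],[0.2,0.1,0.2,2,0.8,2.4,10]]
```

View pics/s14.png

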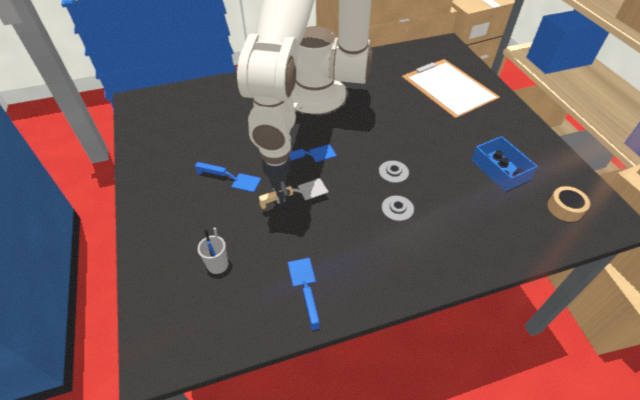

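The scene shows the turned cover at (398,208) and the other at (394,171), both boss up. The spatula at (295,195) is held just above its old spot. Now I level and lower it.

Request:
step_arm(
  rows=[
    [[0.2, 0.2, 0.3, 2, 1.5, 3, 10], [0.2, 0.2, 0.3, 5, 1.5, 3, 10], [0.2, 0.2, 0.3, 5, 1, 3, 10], [0.2, 0.1, 0.2, 5, 1, 2, 10], [0, 0, 0, 4, 0, 0, 10], [0, 0, 0, 0, 0, 0, 10], [0, 0, 0, 0, 0, 0, 10]],
  ],
)

```text
t: 18.58
tcp_pos: [517.4, -278.0, 16.7]
eef_rot: [[0.002, 0.994, 0.111], [-0.0, 0.111, -0.994], [-1.0, 0.002, 0.0]]
force: [-0.0, 0.3, -1.7]
grip_width: 0.216
```

Request:
step_arm(
  rows=[
    [[0, 0, 0, 3, 0, 0, 10], [0, 0, 0, 2, 0, 0, 10], [0, 0, 0, 1.5, 0, 0, 10], [0, 0, 0, 1, 0, 0, 10], [0, 0, 0, 0, 0, 0, 10], [0, 0, 0, 0, 0, 0, 10]],
  ],
)

```text
t: 19.08
tcp_pos: [517.6, -277.8, 8.9]
eef_rot: [[0.002, 0.994, 0.112], [-0.001, 0.112, -0.994], [-1.0, 0.002, 0.001]]
force: [0.6, -0.1, -1.5]
grip_width: 0.22
```

Request:
step_arm(
  rows=[
    [[0, 0, 0, 0.7, 0, 0, 10], [0, 0, 0, 0, 0, 0, 10], [0, 0, 0, 0, 0, 0, 40], [0, 0, 0, 0, 0, 0, 60], [0, 0, 0, 0, 0, 0, 80], [0, 0, 0, 0, 0, 0, 80], [0, 0, 0, 0, 0, 0, 80], [0, 0, 0, 0, 0, 0, 80], [0, 0, 0, -10, 0, 0, 80], [0, 0, 0, -25, 0, 0, 80], [0, 0, 0, -35, 0, 0, 80], [0, 0, 0, -35, 0, 0, 80], [0, 0, 0, -35, 0, 0, 80], [0, 0, 0, -20, 0, 0, 80], [0, 0, 0, 0, 0, 0, 80], [0, 0, 0, 0, 0, 0, 80], [0, 0, 0, 0, 0, 0, 80]],
  ],
)

```text
t: 20.5
tcp_pos: [516.0, -277.1, 180.5]
eef_rot: [[0.004, 0.994, 0.111], [-0.001, 0.111, -0.994], [-1.0, 0.004, 0.002]]
force: [-0.4, -0.3, 0.2]
grip_width: 0.939
```

```bash
python3 - <<'E'
from h import *
disc('15')
p,d=np.load('pics/s15.png.npz')['p'],np.load('pics/s15.png.npz')['d']
C=cloud('scene',d);hsv=cv2.cvtColor(p,cv2.COLOR_RGB2HSV)
m=(d>0)&(hsv[...,2]>110)&(hsv[...,1]<140)&(abs(C[...,0]-505)<60)&(C[...,1]>-230)&(C[...,1]<-110)&(C[...,2]<60)
q=C[m];print(len(q),np.median(q,0).round(1),np.percentile(q[:,2],[5,50,95]).round(1))
m=(d>0)&(hsv[...,0]<30)&(hsv[...,1]>50)&(hsv[...,2]>120)&(abs(C[...,0]-515)<40)&(abs(C[...,1]+290)<80)&(C[...,2]<60);q=C[m];print('handle',np.median(q,0).round(1),np.percentile(q[:,2],[5,95]))
cv2.imwrite('pics/s15d.png',cv2.resize(p[120:280,180:440,::-1],None,fx=3,fy=3))
E
```

```text
top guess (625, 165) circle 623.3 106.7 r 22.0 boss top None 0
top guess (625, 100) circle 626.5 67.1 r 47.3 boss top [626.7  63.3  16.8] 171
top guess (625, 60) circle 626.0 65.2 r 48.1 boss top [626.7  63.3  16.8] 171
top guess (481, 116) circle 482.0 117.5 r 47.9 boss top [481.5 116.8  16.9] 175
scene guess (625, 100) circle 624.7 71.6 r 49.8 boss top [625.9  61.8  16.9] 135
scene guess (625, 60) circle 623.3 66.5 r 51.7 boss top [625.9  61.8  16.9] 135
scene guess (481, 116) circle 480.6 119.4 r 51.9 boss top [485.3 113.1  17. ] 110
409 [ 508.5 -168.7    2.8] [-1.   2.8  9.3]
handle [ 524.5 -292.1   36.9] [ 4.12749879 42.51266802]
```

View pics/s15d.png

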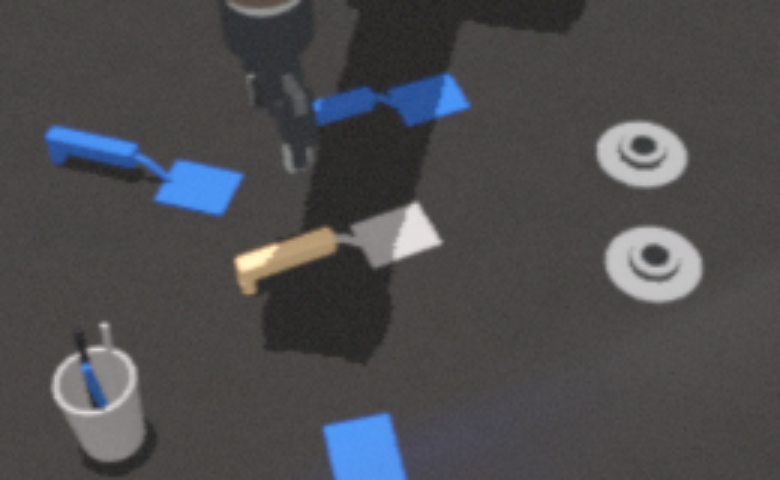

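The final view shows the spatula lying flat and released at crop (340,245). Both covers lie boss up at (642,155) and (653,263), and the gripper is clear. I hand the job in.

```bash
python3 -c "
from plant import robot
print(robot.close_job())"
```

```text
the job is handed in; nothing more can be done
None
```

The cover is turned over and lies flat, boss up, about 7 mm from where it started. I handed the job in at about 20.6 s; no verdict is reported.

- **Flip:** I slid the blade under the near rim and tipped the cover over its far rim. It landed about 105 mm beyond its old place in y, so I hooked the spatula blade behind the boss and drew it back.
- **Spatula:** I laid it down at its original spot, let go and raised the gripper clear. Its blade measures about 3 mm above the bench and its handle about 37 mm, so it lies flat, and it is well clear of both covers.
- **Turned cover:** Its centre is now at about (626, 65), against about (626, 58) at the start. The boss top reads 17 mm high in both views.
- **Other cover:** It reads (482, 117) in the top view, within about 1–2 mm of the first measurement, so it did not move within the measuring error.

**Disagreements:**
- The scene camera's rim fits scatter by about 3–5 mm because the lit rim biases them.
- My first grip closed about 9 mm too high, so I opened and re-gripped lower before lifting anything.
- The force readings I checked stayed under about 3 N; I did not log the readings in between.

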